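Shut the marked rinse-water valve in the art table's valve box

ROBOT

A 7-joint arm with a two-finger parallel gripper is mounted at the origin on the work surface. World frame = base frame: x ahead of the robot, y to its left, z up, the work surface at z = 0. Lengths are in m, angles in rad, forces in N, time in s.
With the tool pointing down it reaches from about 0.35 to 0.9 m from the base axis. Payload 7.2 kg.
Tool frame: the origin (TCP) lies between the finger pads; the fingertips stand r.finger_overhang ahead of it and the grasp point (between the pads) lies 8 mm behind it (r.finger_overhang is the distance from the TCP to the fingertips, in m); z points along the fingers, y is the line along which they close (so a half turn about z gives the same grasp; the last joint's range is limited). The gripper opens to 85 mm and grips with 20 to 120 N. Pads are 22 mm wide; open, the fingers measure 114 mm over their backs; the gripper's body (76 mm by 85 mm) begins 54 mm behind the grasp point. The pads swing forward as they close: fully open they stand 13 mm farther back than shut.
Start: joints at [-1.303, 0.411, -0.013, 1.596, 0.006, 1.134, -0.082], TCP at [0.206, 0.59, 0.242] pointing down, gripper open.
Joint ranges: [-2.95, 2.95], [-0.29, 1.99], [-1.47, 1.44], [0.14, 2.54], [-1.03, 4.17], [0.13, 1.85], [-2.86, 2.86]. Speed limits (rad/s): [2.39, 2.39, 3.01, 3.01, 3.14, 3.14, 3.14].

INTERFACE

Orientations are given as a unit quaternion [x, y, z, w].
In Python, from workcell import r, viewer, spotter gives the robot as it stands.
- The arm moves only by the shell command python3 -m pendant 'ROWS' [FORCE]. ROWS is JSON, a list of rows, each a list of 3 entries, a list of its own where there are three numbers: the turn, a rotation vector about the tool's x, y, z in rad, then the shift along the tool's x, y, z in m, then the opening, from 0 (shut) to 1 (fully open). A call has exactly 10 rows; each row is the pose to reach, as a shift and turn from the pose commanded when the call began, along the tool's axes at that moment; what a row does not reach only later rows make up. A row lasts 1/8 s, in which the tool goes at most 62.5 mm and 10.7 degrees, less where a joint would pass 70% of its speed; a pose out of reach is approached as far as the arm can. A call with a gripper value outside its range is refused whole. The fingers move at their own pace and stop on an object; FORCE is the grip in N (left out, the last holds). Time passes only in rows, so rows that repeat a pose let the fingers close, or fill a call up. It gives the time, the measured TCP pose, the force, the opening and the grip force at its end, in the units of the state.
- r.get_obs(): the state, without advancing time (a new reading comes with each control period).
- viewer.grab_frame(name): name is "scene" or "side" or "wrist"; returns a dict with "color" (420x560x3 uint8, red, green, blue), "depth" (420x560 float32, m along the optical axis (not along the pixel's ray), 0 where there is no reading), "fx", "fy", "cx", "cy" (pixels), "extrinsics" (4x4, takes a point from camera to world coordinates). Camera axes: x right, y up, looking along -z (the intrinsics and any distortion apply to the point x, -y, -z); pixel columns grow to the right and rows downward; lengths in m; the calibration is good to about 2 mm. A picture is of the moment at which its call begins.
- r.job_done(): hands the job in; it is judged then, once.
Trained networks look in the newest picture that a camera, given by its name, has taken for a name from the list of things; names that differ only in an ending like _2 or _b are one class to them, and where a whole thing is asked for, a point or a joint stands for the part that bears it (a point fixed in the world has none). Each returns a list of dicts, best first, with "conf" (0 to 1); they miss things now and then, are a little off and sometimes report something else, mostly with a low value. They report only what shows in the picture. A call takes as long as a camera call. They do not tell look-alikes from the thing itself.
- spotter.trace(camera, name): "pixels" (420x560 bool, what is visible of it) and "extent" ([centre column, centre row, width, height] in pixels, round what is visible of it).
- spotter.landmark_of(camera, name): "point" ([row, column] in pixels: a listed point, or the origin of a listed thing).
The state is a dict: "t": time; "joint_positions": joint angles; "joint_velocities": joint speeds; "tau": joint torques, N m; "position": TCP position; "orientation": TCP orientation; "force": force on the tool from outside, world axes, zero at the start; "moment": the same for the moment, N m; "gripper_width": opening from 0.0 (shut) to 1.0 (fully open); "grasp_force": force on a finger pad.
Only numpy, scipy, OpenCV 4.12 (cv2) and the standard library are available. Lean on these libraries where they do the work, as an engineer would, in place of code of your own. Each camera call takes 0.05 s, during which the arm holds its last target. There are 200 camera calls.

TASK

Slide the plywood cover of the valve box sideways to its far stop so that the two valves are laid bare, then push the marked valve handle, the one that ends in a round disc, fully shut, square across its pipe, and leave the cover open. Only push with the fingers: do not lift or tip the cover, leave the plain handle as it is, and do not disturb the glue bottle, mug and paint jar beside the box.

Things in the scene. Friction and masses are not known exactly. Their poses are not given: they have to be found in the camera images.
- box: Grey steel valve box fixed on the table, 210 mm (its x) by 541 mm (its y). Origin on its underside; z up, turned up to 22 degrees from the world axes. Open well at y 0 to +245 mm, x -85 to +85 mm, floor at z 6 mm; at -y a flat closed deck, z 85 mm. A guide lip 8 to 12 mm thick, top at z 95 mm, runs round the top; inner faces at x +-97, y +253 and y -262 mm (the stop for the opened cover).
- cover: Loose plywood cover, 190 (x) by 256 (y) by 6 mm, about 0.35 kg, lying between the guide lips, underside at z 85 mm; axes nearly as the box's. Origin: centre of its underside. It starts over the well (box y +95 to +123 mm) and slides along the box's y against a few newtons of friction; at its far stop on the deck its origin is at box y -134 mm and the well is fully open.
- cover_batten (a point): Centre of the wooden batten fixed on the middle of the cover, to push against: 120 mm along the box's x, 18 mm wide along y, standing 16 mm above the plywood (top at z 107 mm), centre at z 99 mm.
- marked_handle (a joint): Angle of the marked handle (rad). 0 = open, pointing along its pipe to the box's -x; it grows anticlockwise seen from above, to 1.571 = shut against a stop, pointing to the box's -y, across the pipe. Starts at 0 to 0.35. Stiff (about 0.1 N m of friction), stays where it is left.
- marked_tip (a point): Centre of the round steel disc (26 mm across, z 53 to 67 mm) at the end of the marked handle, 50 mm from the pivot, 60 mm above the table. The handle's bar is 12 mm wide, z 56 to 64 mm. Below it, along the box's x, run the pipe (top at z 33 mm) and the valve body (28 mm thick, top at z 38 mm, within 22 mm of the pivot).
- marked_pivot (a point): Pivot of the marked handle, on its upright axis, z 60 mm: at box x +30 mm and y either +75 or +170 mm (the two valves swap places).
- plain_handle (a joint): Angle of the plain handle (rad), measured in the same way. Starts at 0 to 0.15; leave it there.
- plain_tip (a point): Point on the plain handle 50 mm from its pivot, z 60 mm: the same steel bar, 12 mm wide, with a square end 5 mm farther out and no disc.
- glue: White glue bottle, 48 mm across, 120 mm tall, loose; origin at the centre of its underside. Stands on the table beyond the box's +x side.
- mug: White mug, 76 mm across, 85 mm tall, loose; origin at the centre of its underside. Stands beyond the box's +x side.
- paint_jar: Glass jar with white lid, 66 mm across, 80 mm tall, loose; origin at the centre of its underside. Stands beyond the box's +x side.
Mind the look-alikes: they are no part of the job. There is more than one size of the glue; the one meant has the size given above.

How it is judged:
On the way, in this order (a step that is already met when the one before it is completed fails the run):
1. the cover is slid to its far stop (y of cover in the frame of box below -0.119 m), for 0.2 s.
2. the marked handle is pushed shut (value of joint marked_handle above 1.44 rad), for 0.2 s.
At the end, for the whole second after the job is handed in: The cover lies at rest, flat in its guides, within 15 mm of its far stop; the marked handle is within 7.5 degrees (0.13 rad) of its shut stop; the plain handle's tip has moved less than 12 mm; glue bottle, mug and paint jar stand upright within 30 mm of where they were (y of cover in the frame of box below -0.119 m and value of joint marked_handle above 1.44 rad and linear speed of cover below 0.01 m/s and height (world z) of cover below 0.09 m and angle between cover's own z axis and vertical below 0.04 rad and distance of plain_tip from where it was at the start of the episode below 0.012 m and distance of each of glue, mug, paint_jar from where it was at the start of the episode below 0.03 m and angle between each of glue, mug, paint_jar's own z axis and vertical below 0.2 rad); the robot touches nothing.
It fails at once if the cover is lifted or tipped instead of slid (height (world z) of cover above 0.098 m or angle between cover's own z axis and vertical above 0.12 rad).
It fails at once if the plain handle is moved (distance of plain_tip from where it was at the start of the episode above 0.012 m).
It fails at once if the glue bottle is pushed away, lifted or tipped (distance of glue from where it was at the start of the episode above 0.03 m or angle between glue's own z axis and vertical above 0.35 rad).
It fails at once if the mug is pushed away, lifted or tipped (distance of mug from where it was at the start of the episode above 0.03 m or angle between mug's own z axis and vertical above 0.35 rad).
It fails at once if the paint jar is pushed away, lifted or tipped (distance of paint_jar from where it was at the start of the episode above 0.03 m or angle between paint_jar's own z axis and vertical above 0.35 rad).
It also fails if it takes over 58 s, if anything falls off the work surface, if the arm or the gripper's body presses on something with over 40 N, if the wrist force passes 120 N, or if a joint passes its speed limit or range.

## Working session

There is one attempt and no reset: what is moved stays moved. The work goes in short steps, Python scripts to look and compute and a shell command to move; the robot and the scene stay as the last step left them, time stands still between calls to the robot, and variables do not carry over. Pictures are saved under pics/ and viewed, at most 10 in all, crops included, and the job is handed in when it is done.

```bash
mkdir -p pics; ls
cat > h.py <<'E'
import numpy as np, cv2
from workcell import r, viewer, spotter
from scipy.spatial.transform import Rotation as R
def ray(f,row,col):
    E=np.array(f["extrinsics"]); d=np.array([(col-f["cx"])/f["fx"],-(row-f["cy"])/f["fy"],-1.])
    return E[:3,3],E[:3,:3]@d
def atz(f,row,col,z):
    o,d=ray(f,row,col); return o+d*(z-o[2])/d[2]
def cloud(f):
    rr,cc=np.mgrid[:420,:560]; D=f["depth"]
    P=np.stack([(cc-f["cx"])/f["fx"]*D,-(rr-f["cy"])/f["fy"]*D,-D],-1); E=np.array(f["extrinsics"])
    return P@E[:3,:3].T+E[:3,3]
E
python3 - <<'E'
from h import *
np.set_printoptions(precision=4,suppress=True)
o=r.get_obs(); print(o["t"],o["position"],o["orientation"],r.finger_overhang)
fs={n:viewer.grab_frame(n) for n in("scene","side","wrist")}
for n,f in fs.items():
    C=cloud(f)
    for k in("box","cover","cover_batten","glue","mug","paint_jar"):
        l=spotter.landmark_of(n,k)
        for x in l[:2]:
            p=x["point"]; i,j=[int(round(v)) for v in p]; 
            print(n,k,round(x["conf"],2),np.round(p,1),atz(f,*p,.099 if k=="cover_batten" else .085 if k=="cover" else 0), C[min(max(i,0),419),min(max(j,0),559)])
cv2.imwrite("pics/a.png",cv2.cvtColor(cv2.resize(np.hstack([fs["scene"]["color"],fs["side"]["color"]]),(800,300)),cv2.COLOR_RGB2BGR))
cv2.imwrite("pics/b.png",cv2.cvtColor(fs["scene"]["color"],cv2.COLOR_RGB2BGR))
E
```

```text
pics
0.0 [0.2058 0.5896 0.2414] [ 0.1671  0.9859 -0.0008 -0.0001] 0.011
scene box 0.92 [225.1 257.4] [0.5541 0.077  0.    ] [ 0.6228 -0.0167  0.0874]
scene cover 0.6 [168.  274.3] [0.5261 0.1957 0.085 ] [0.5372 0.1777 0.0969]
scene cover_batten 0.95 [166.7 274.7] [0.5373 0.1807 0.099 ] [0.5409 0.1765 0.1013]
scene cover_batten 0.57 [223.6 257.1] [ 0.6296 -0.0252  0.099 ] [ 0.62   -0.0127  0.0863]
scene glue 0.91 [241.  321.4] [0.7077 0.1019 0.    ] [0.7193 0.0762 0.0227]
scene glue 0.73 [280.7 361.3] [0.8323 0.0331 0.    ] [0.8426 0.0012 0.031 ]
scene mug 0.85 [211.9 337. ] [0.688  0.2193 0.    ] [0.7067 0.1768 0.0323]
scene mug 0.41 [243.7 321.2] [0.7116 0.0934 0.    ] [0.7191 0.0772 0.0138]
scene paint_jar 0.79 [279.1 298.2] [ 0.7241 -0.0272  0.    ] [ 0.7411 -0.0576  0.034 ]
side cover_batten 0.96 [259.1 291.6] [0.5376 0.187  0.099 ] [0.5339 0.193  0.1048]
side glue 0.84 [245.9 235.5] [0.7071 0.0962 0.    ] [0.6334 0.1961 0.0917]
side glue 0.69 [211.7 202.4] [0.8399 0.0317 0.    ] [0.7807 0.1012 0.056 ]
side paint_jar 0.8 [214.8 263.3] [ 0.7206 -0.0283  0.    ] [0.6446 0.0962 0.0926]
```

View pics/a.png

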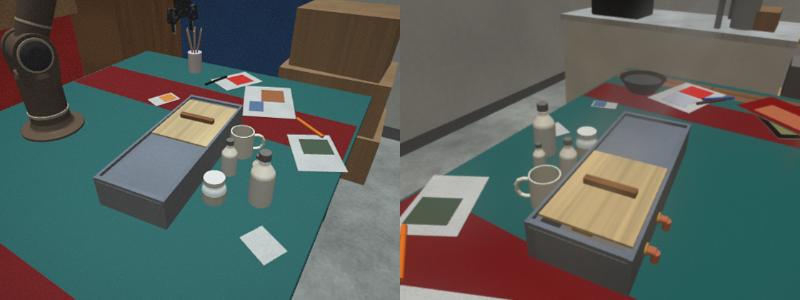

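The scene view (560x420 pixels) has the box running from the upper middle, with the cover and batten at (274,167), to the lower left. The mug is at (337,212), the small glue bottle at (321,241), the jar at (298,280) and the tall look-alike bottle at (361,281). Next I'll fit the box frame.

```bash
cat >> h.py <<'E'
def boxfit(zlo=.09,zhi=.1005,names=("scene","side")):
    # fit of lip top: points at z .09-.1 within box mask
    out=[]
    for n in names:
        f=viewer.grab_frame(n); C=cloud(f); m=np.zeros((420,560),bool)
        for k in("box","cover"):
            t=spotter.trace(n,k)
            if t: m|=t[0]["pixels"]
        m=cv2.erode(m.astype(np.uint8),np.ones((3,3)))>0
        out.append((n,f,C,m))
    return out
def tobox(p,c,yaw):
    d=np.asarray(p)[:2]-c; s,k=np.sin(yaw),np.cos(yaw); return np.array([k*d[0]+s*d[1],-s*d[0]+k*d[1]])
def toworld(b,c,yaw):
    s,k=np.sin(yaw),np.cos(yaw); return np.array(c)+[k*b[0]-s*b[1],s*b[0]+k*b[1]]
E
python3 - <<'E'
from h import *
np.set_printoptions(precision=4,suppress=True)
for n,f,C,m in boxfit():
    P=C[m&(f["depth"]>0)]; P=P[(P[:,2]>.078)&(P[:,2]<.103)]
    rc=cv2.minAreaRect(P[:,:2].astype(np.float32)*1000); print(n,len(P),rc, np.percentile(P[:,2],[5,50,95]))
    # mask-outline method: convex hull corners at lip z
    t=spotter.trace(n,"box"); print(t[0]["conf"],t[0]["extent"])
    for k in("mug","glue","paint_jar"):
        for t in spotter.trace(n,k)[:2]: print(k,round(t["conf"],2),np.round(t["extent"]))
    c=f["color"]; 
    x0,x1,y0,y1=(120,360,110,320) if n=="scene" else (160,420,140,400)
    cv2.imwrite(f"pics/c_{n}.png",cv2.cvtColor(cv2.resize(c[y0:y1,x0:x1],None,fx=2,fy=2,interpolation=cv2.INTER_CUBIC),cv2.COLOR_RGB2BGR))
E
python3 -c "
import cv2,numpy as np
a=cv2.imread('pics/c_scene.png');b=cv2.imread('pics/c_side.png')
cv2.imwrite('pics/c.png',a)"
```

```text
scene 13944 ((549.958251953125, 72.13510131835938), (208.40199279785156, 536.232177734375), 6.084319114685059) [0.0846 0.0875 0.0965]
0.63 [235.2, 224.2, 205.0, 183.7]
mug 0.71 [344. 199.  50.  46.]
glue 0.92 [322. 220.  24.  57.]
glue 0.6 [366. 250.  41.  85.]
paint_jar 0.56 [300. 264.  36.  52.]
side 24061 ((543.9650268554688, 78.276611328125), (208.60418701171875, 538.6604614257812), 5.827621936798096) [0.0819 0.0889 0.0937]
0.98 [291.6, 286.6, 231.4, 263.3]
mug 0.73 [194. 262.  64.  60.]
glue 0.72 [202. 181.  35.  82.]
glue 0.7 [194. 217.  19.  37.]
paint_jar 0.91 [262. 199.  31.  46.]
```

View pics/c_scene.png

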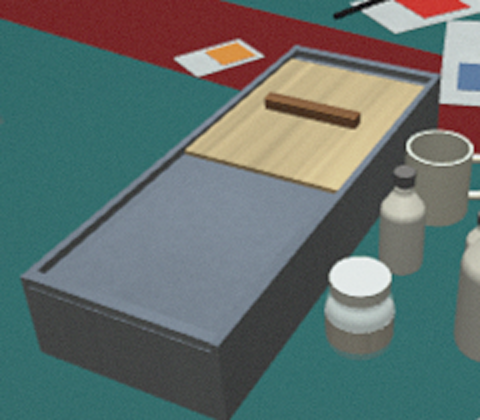

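View pics/c_side.png

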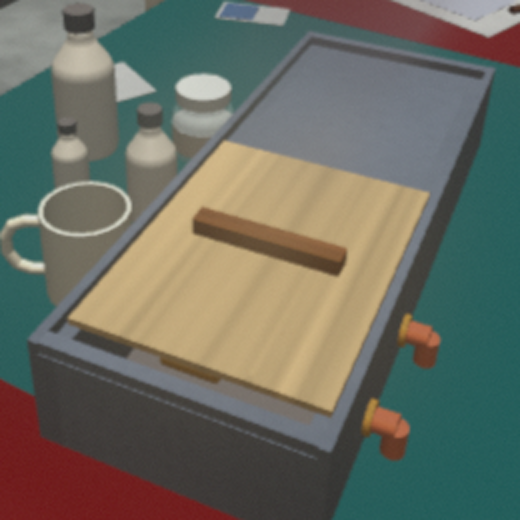

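The box lies near centre (0.547, 0.075) with a yaw of about 6°, and the deck is towards world -y. Candidates for the glue are (321,241), the small one behind it in the side view, and the tall one at (361,281). I only need to keep clear of all of them. The only batten is at (275,167). Before the first reach I'll check the pen cup near the path.

```bash
cat >> h.py <<'E'
def shift(target):
    o=r.get_obs(); q=R.from_quat(o["orientation"]); return q.inv().apply(np.array(target)-o["position"])
def toolyaw(): # world angle of tool y, deg
    y=R.from_quat(r.get_obs()["orientation"]).as_matrix()[:,1]; return np.degrees(np.arctan2(y[1],y[0]))
E
python3 - <<'E'
from h import *
np.set_printoptions(precision=4,suppress=True)
f=viewer.grab_frame("scene"); C=cloud(f)
P=C[35:105,255:290].reshape(-1,3); print([P[(P[:,2]>z)&(P[:,2]<z+.04)].mean(0) for z in(.02,.06,.1,.14,.18)])
print(toolyaw(), shift([.533,.224,.20]))
E
```

```text
[array([0.0236, 0.9727, 0.0368]), array([0.1657, 0.7374, 0.0806]), array([0.1549, 0.7497, 0.1113]), array([0.1562, 0.7472, 0.1598]), array([0.1525, 0.7507, 0.1992])]
70.76108553165766 [-0.4294 -0.2379  0.0423]
```

```bash
python3 -m pendant '[[[0,0,0.14],[-0.05,-0.03,0],0],[[0,0,0.28],[-0.1,-0.055,0],0],[[0,0,0.42],[-0.15,-0.085,0],0],[[0,0,0.57],[-0.2,-0.11,0],0],[[0,0,0.71],[-0.25,-0.14,0],0],[[0,0,0.85],[-0.3,-0.17,0],0],[[0,0,0.99],[-0.35,-0.195,0],0],[[0,0,1.131],[-0.4,-0.22,0.02],0],[[0,0,1.131],[-0.429,-0.238,0.04],0],[[0,0,1.131],[-0.429,-0.238,0.042],0]]'
python3 - <<'E'
from h import *
np.set_printoptions(precision=4,suppress=True)
o=r.get_obs();print(o["t"],o["position"],o["force"],o["gripper_width"],r.finger_overhang,toolyaw())
f=viewer.grab_frame("wrist");C=cloud(f)
print([(x["conf"],x["point"],atz(f,*x["point"],.099)) for x in spotter.landmark_of("wrist","cover_batten")])
for k in("cover",):
  for t in spotter.trace("wrist",k)[:1]:
    P=C[t["pixels"]]; P=P[(P[:,2]>.08)&(P[:,2]<.098)]; print(k,cv2.minAreaRect(P[:,:2].astype(np.float32)*1000)); B=C[t["pixels"]]
    B=B[(B[:,2]>.101)&(B[:,2]<.112)]; print("bat",cv2.minAreaRect(B[:,:2].astype(np.float32)*1000))
cv2.imwrite("pics/w1.png",cv2.cvtColor(f["color"],cv2.COLOR_RGB2BGR))
print(shift([.533,.224,.110]))
E
```

```text
t: 3.05
position: [0.5336, 0.2205, 0.199]
orientation: [0.671, 0.741, -0.001, 0.0]
force: [0.4, -0.0, -0.1]
gripper_width: 0.003
grasp_force: 0.0
3.05 [0.5336 0.2205 0.199 ] [ 0.4209 -0.0094 -0.1157] 0.002550225759017151 0.011 5.664691722536922
[(0.88, [258.5, 275.4], array([0.5355, 0.1856, 0.099 ])), (0.21, [296.8, 401.1], array([0.65  , 0.1592, 0.099 ]))]
cover ((534.0848999023438, 185.48513793945312), (194.2513885498047, 255.4381103515625), 6.0729827880859375)
bat ((534.2748413085938, 185.6519317626953), (119.52559661865234, 18.553924560546875), 6.100693225860596)
[-0.0013  0.0008  0.0905]
```

View pics/w1.png

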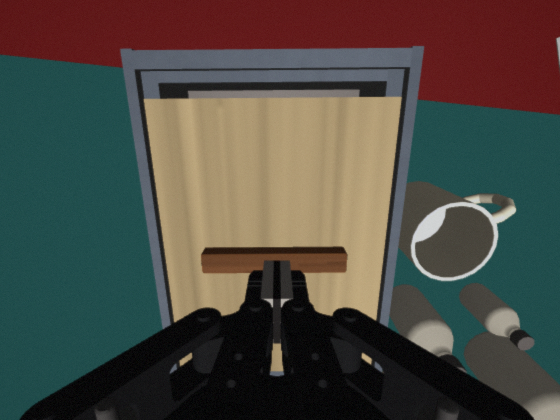

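The wrist view shows the batten at (275,260), centre about (0.5345, 0.1857), with the well gap above the cover. The fingers stand about 35 mm on its +y side and are clear of it, so I'll descend.

```bash
python3 -m pendant '[[[0,0,0.0],[0.002,0,0.03],0],[[0,0,0.006],[0.003,0,0.055],0],[[0,0,0.006],[0.003,0,0.07],0],[[0,0,0.006],[0.003,0,0.08],0],[[0,0,0.006],[0.003,0,0.085],0],[[0,0,0.006],[0.003,0,0.089],0],[[0,0,0.006],[-0.003,0,0.089],0],[[0,0,0.006],[-0.01,0,0.089],0],[[0,0,0.006],[-0.016,0,0.089],0],[[0,0,0.006],[-0.022,0,0.089],0]]'
python3 - <<'E'
from h import *
np.set_printoptions(precision=4,suppress=True)
f=viewer.grab_frame("side"); 
print([(x["conf"],x["point"],atz(f,*x["point"],.099)) for x in spotter.landmark_of("side","cover_batten")])
cv2.imwrite("pics/s1.png",cv2.cvtColor(cv2.resize(f["color"][180:330,210:410],None,fx=3,fy=3),cv2.COLOR_RGB2BGR))
E
```

```text
t: 4.45
position: [0.535, 0.2022, 0.1116]
orientation: [0.672, 0.741, 0.001, -0.0]
force: [-0.2, 2.1, 0.2]
gripper_width: 0.003
grasp_force: 1.5
[]
```

View pics/s1.png

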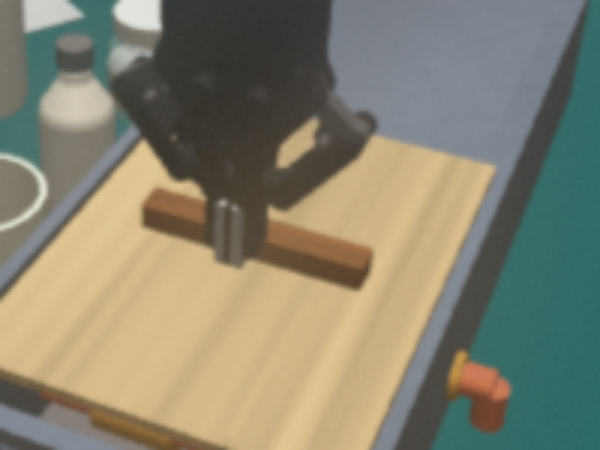

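The fingers are against the batten at crop (230,230), and the force is about 2 N. I'll push.

```bash
python3 -m pendant '[[[0,0,0],[-0.015,0,0],0],[[0,0,0],[-0.035,0,0],0],[[0,0,0],[-0.055,0,0],0],[[0,0,0],[-0.075,0,0],0],[[0,0,0],[-0.095,0,0],0],[[0,0,0],[-0.115,0,0],0],[[0,0,0],[-0.135,0,0],0],[[0,0,0],[-0.155,0,0],0],[[0,0,0],[-0.175,0,0],0],[[0,0,0],[-0.19,0,0],0]]'
python3 - <<'E'
from h import *
np.set_printoptions(precision=4,suppress=True)
for n in("side","scene"):
  f=viewer.grab_frame(n); C=cloud(f)
  for t in spotter.trace(n,"cover")[:1]:
    P=C[cv2.erode(t["pixels"].astype(np.uint8),np.ones((3,3)))>0]; P=P[(P[:,2]>.08)&(P[:,2]<.098)]; print(n,len(P),cv2.minAreaRect(P[:,:2].astype(np.float32)*1000),np.percentile(P[:,2],[5,50,95]))
E
```

```text
t: 5.8
position: [0.5535, 0.0116, 0.1113]
orientation: [0.672, 0.741, -0.0, -0.0]
force: [-0.2, 5.6, 4.0]
gripper_width: 0.001
grasp_force: 2.4
side 5845 ((553.2963256835938, -5.725067138671875), (186.09359741210938, 256.6008605957031), 5.761509895324707) [0.0875 0.0888 0.0903]
scene 5637 ((554.5079345703125, -11.17681884765625), (188.93399047851562, 257.7430419921875), 5.9971699714660645) [0.0909 0.0924 0.094 ]
```

```bash
python3 -m pendant '[[[0,0,0],[-0.008,0,0],0],[[0,0,0],[-0.016,0,0],0],[[0,0,0],[-0.024,0,0],0],[[0,0,0],[-0.03,0,0],0],[[0,0,0],[-0.035,0,0],0],[[0,0,0],[-0.04,0,0],0],[[0,0,0],[-0.044,0,0],0],[[0,0,0],[-0.047,0,0],0],[[0,0,0],[-0.049,0,0],0],[[0,0,0],[-0.05,0,0],0]]'
```

```text
t: 7.25
position: [0.5579, -0.0335, 0.1113]
orientation: [0.671, 0.742, 0.001, -0.002]
force: [-2.6, 12.8, 2.2]
gripper_width: 0.002
grasp_force: 6.1
```

```bash
python3 -m pendant '[[[0,0,0],[-0.001,0,0],0],[[0,0,0],[-0.002,0,0],0],[[0,0,0],[-0.003,0,0],0],[[0,0,0],[-0.003,0,0],0],[[0,0,0],[-0.003,0,0],0],[[0,0,0],[-0.003,0,0],0],[[0,0,0],[0.01,0,0],0],[[0,0,0],[0.015,0,-0.03],0],[[0,0,0],[0.04,0,-0.08],0],[[0,0,0],[0.09,0,-0.09],0]]'
python3 - <<'E'
from h import *
np.set_printoptions(precision=4,suppress=True)
for n in("side","scene","wrist"):
  f=viewer.grab_frame(n); C=cloud(f)
  for k in("marked_tip","marked_pivot","plain_tip"):
    for x in spotter.landmark_of(n,k)[:2]: print(n,k,round(x["conf"],2),np.round(x["point"],1),atz(f,*x["point"],.06))
  for t in spotter.trace(n,"cover")[:1]:
    P=C[cv2.erode(t["pixels"].astype(np.uint8),np.ones((3,3)))>0]; P=P[(P[:,2]>.08)&(P[:,2]<.098)]; print(n,len(P),cv2.minAreaRect(P[:,:2].astype(np.float32)*1000))
cv2.imwrite("pics/w2.png",cv2.cvtColor(f["color"],cv2.COLOR_RGB2BGR))
E
```

```text
t: 8.5
position: [0.5518, 0.0507, 0.205]
orientation: [0.674, 0.739, 0.002, 0.003]
force: [1.0, 0.7, 0.8]
gripper_width: -0.004
grasp_force: 0.0
side marked_tip 0.68 [308.3 283.3] [0.516  0.2483 0.06  ]
side marked_pivot 0.85 [299.1 257.3] [0.5578 0.2519 0.06  ]
side plain_tip 0.9 [274.3 311.5] [0.5147 0.1601 0.06  ]
side 5737 ((556.7567749023438, -50.95198059082031), (185.24864196777344, 255.2574462890625), 5.85397481918335)
scene marked_tip 0.57 [169.5 280.1] [0.5183 0.2336 0.06  ]
scene marked_pivot 0.47 [169.1 297.7] [0.5552 0.2581 0.06  ]
scene plain_tip 0.75 [168.1 298.5] [0.5544 0.2636 0.06  ]
scene plain_tip 0.59 [185.2 262.4] [0.5222 0.1486 0.06  ]
scene 6451 ((559.8143920898438, -51.2166748046875), (187.40940856933594, 247.41915893554688), 5.774433612823486)
wrist plain_tip 0.56 [ 85.4 247.7] [0.5153 0.1527 0.06  ]
wrist 23486 ((554.4365234375, -21.460769653320312), (189.6321563720703, 192.51426696777344), 6.079720973968506)
```

View pics/w2.png

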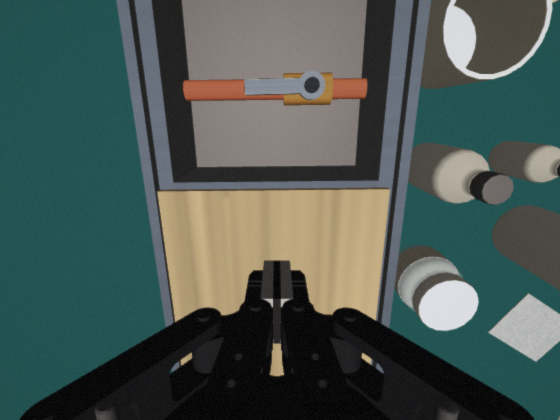

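The wrist view shows the well uncovered and the cover edge at row 190. The plain handle (no disc) points left at (270,87), so the marked valve is the farther one, with its pivot near (0.558, 0.252). I'll move over to look at it up close.

```bash
python3 -m pendant '[[[0,0,0],[0.03,0,0],0],[[0,0,0],[0.06,-0.01,0],0],[[0,0,0],[0.09,-0.02,0],0],[[0,0,0],[0.12,-0.026,0],0],[[0,0,0],[0.135,-0.026,0],0],[[0,0,0],[0.135,-0.026,0],0],[[0,0,0],[0.135,-0.026,0],0],[[0,0,0],[0.135,-0.026,0],0],[[0,0,0],[0.135,-0.026,0],0],[[0,0,0],[0.135,-0.026,0],0]]'
python3 - <<'E'
from h import *
np.set_printoptions(precision=4,suppress=True)
c,yaw=np.array([.5457,.0797]),np.radians(6.0)
for n in("wrist","side","scene"):
  f=viewer.grab_frame(n); C=cloud(f)
  for k in("marked_tip","marked_pivot","plain_tip","cover","cover_batten"):
    for x in spotter.landmark_of(n,k)[:2]: p=atz(f,*x["point"],{"cover":.085,"cover_batten":.099}.get(k,.06));print(n,k,round(x["conf"],2),np.round(x["point"],1),p,tobox(p,c,yaw))
  if n=="wrist":
    cv2.imwrite("pics/w3.png",cv2.cvtColor(f["color"],cv2.COLOR_RGB2BGR))
    for k in("marked_handle","plain_handle"):
      for t in spotter.trace(n,k)[:1]:
        P=C[t["pixels"]]; P=P[(P[:,2]>.052)&(P[:,2]<.072)]; B=np.array([tobox(p,c,yaw) for p in P]); print(k,t["conf"],len(P),P.mean(0),B.min(0),B.max(0),cv2.minAreaRect(P[:,:2].astype(np.float32)*1000))
print(toolyaw(),tobox(r.get_obs()["position"],c,yaw),shift([*toworld([-.022,.212],c,yaw),.2]))
E
```

```text
t: 10.5
position: [0.5106, 0.1843, 0.2013]
orientation: [0.672, 0.741, 0.0, 0.0]
force: [-0.7, 0.5, -0.5]
gripper_width: -0.0
grasp_force: 0.0
wrist marked_tip 0.98 [140.2 277. ] [0.5049 0.2436 0.06  ] [-0.0235  0.1673]
wrist marked_pivot 0.76 [136.7 337.7] [0.5575 0.2517 0.06  ] [0.0297 0.1699]
wrist marked_pivot 0.29 [185.8 439.9] [0.6582 0.2175 0.06  ] [0.1263 0.1253]
wrist plain_tip 0.97 [234.6 280.4] [0.5169 0.1552 0.06  ] [-0.0208  0.0781]
wrist cover 0.48 [276.4 425.8] [0.6537 0.1368 0.085 ] [0.1133 0.0455]
wrist cover 0.22 [236.7 282.8] [0.5178 0.1634 0.085 ] [-0.019   0.0862]
marked_handle 0.84 1677 [0.53   0.248  0.0664] [-0.0329  0.1552] [0.0404 0.1807] ((531.8551025390625, 247.14187622070312), (73.27197265625, 24.385269165039062), 7.362917423248291)
plain_handle 0.57 1070 [0.5475 0.157  0.0647] [-0.0251  0.0647] [0.0404 0.0867] ((545.3526000976562, 155.42816162109375), (65.49879455566406, 22.066932678222656), 6.859463214874268)
side marked_tip 0.76 [307.5 289.3] [0.5094 0.2424 0.06  ] [-0.0191  0.1656]
side marked_pivot 0.89 [299.5 256.3] [0.5586 0.2533 0.06  ] [0.031  0.1713]
side plain_tip 0.7 [274.2 311.3] [0.5151 0.16   0.06  ] [-0.0221  0.0831]
side cover 0.81 [197.  341.6] [ 0.5555 -0.0507  0.085 ] [-0.0039 -0.1307]
side cover 0.58 [190.  339.1] [ 0.5708 -0.074   0.085 ] [ 0.0089 -0.1555]
side cover_batten 0.83 [187.9 338.1] [ 0.5669 -0.0568  0.099 ] [ 0.0068 -0.138 ]
scene marked_tip 0.51 [166.3 280.4] [0.5102 0.2479 0.06  ] [-0.0177  0.1709]
scene marked_pivot 0.7 [168.3 293.7] [0.5445 0.2564 0.06  ] [0.0173 0.1759]
scene marked_pivot 0.3 [169.3 280.2] [0.518  0.2346 0.06  ] [-0.0114  0.157 ]
scene plain_tip 0.52 [183.1 261.8] [0.5157 0.1558 0.06  ] [-0.0219  0.0788]
scene cover 0.88 [221.  221.5] [ 0.5521 -0.04    0.085 ] [-0.0062 -0.1197]
scene cover_batten 0.92 [223.2 218.6] [ 0.5648 -0.0629  0.099 ] [ 0.0041 -0.1438]
5.616335311377698 [-0.0241  0.1081] [0.1039 0.0014 0.0013]
```

View pics/w3.png

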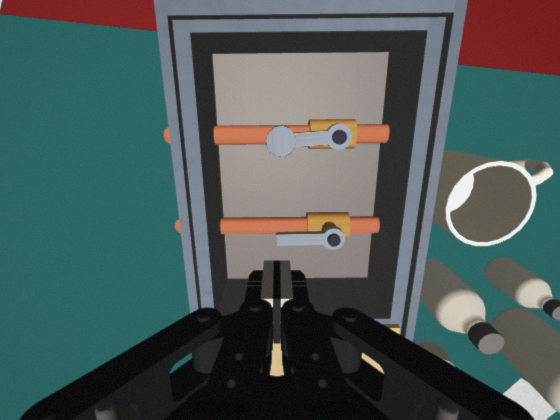

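The marked disc is at (281,141) and its pivot at (339,136), box (30,170), so the handle is nearly open. The plain handle is at (305,240) and has no disc. I'll enter behind the disc on its +y side, at box (-22,212).

```bash
python3 -m pendant '[[[0,0,0],[0.03,0,0],0],[[0,0,0.006],[0.07,0.001,0],0],[[0,0,0.006],[0.1,0.001,0.01],0],[[0,0,0.006],[0.104,0.001,0.04],0],[[0,0,0.006],[0.104,0.001,0.07],0],[[0,0,0.006],[0.104,0.001,0.1],0],[[0,0,0.006],[0.104,0.001,0.12],0],[[0,0,0.006],[0.104,0.001,0.132],0],[[0,0,0.006],[0.104,0.001,0.138],0],[[0,0,0.006],[0.104,0.001,0.138],0]]'
python3 - <<'E'
from h import *
np.set_printoptions(precision=4,suppress=True)
c,yaw=np.array([.5457,.0797]),np.radians(6.0)
print(toolyaw(),tobox(r.get_obs()["position"],c,yaw))
for b in[(-17,194),(-25.7,172.5),(-20.8,145),(-7.4,129),(2,123),(6,123)]: print(b,shift([*toworld(np.array(b)/1000,c,yaw),.063]))
E
```

```text
t: 12.75
position: [0.5014, 0.2883, 0.0634]
orientation: [0.674, 0.739, 0.0, 0.0]
force: [0.5, -0.3, 0.7]
gripper_width: -0.003
grasp_force: 0.0
5.2700519488777875 [-0.0222  0.2121]
(-17, 194) [-0.018   0.0055  0.0004]
(-25.7, 172.5) [-0.0397 -0.003   0.0004]
(-20.8, 145) [-0.0671  0.0023  0.0004]
(-7.4, 129) [-0.0829  0.0159  0.0004]
(2, 123) [-0.0888  0.0254  0.0004]
(6, 123) [-0.0887  0.0294  0.0004]
```

```bash
python3 -m pendant '[[[0,0,0],[-0.01,0.003,0],0],[[0,0,0],[-0.02,0.003,0],0],[[0,0,0],[-0.03,0,0],0],[[0,0,0],[-0.04,-0.003,0],0],[[0,0,0],[-0.05,-0.002,0],0],[[0,0,0],[-0.059,0,0],0],[[0,0,0],[-0.067,0.003,0],0],[[0,0,0],[-0.075,0.009,0],0],[[0,0,0],[-0.083,0.016,0],0],[[0,0,0],[-0.086,0.021,0],0]]'
```

```text
t: 14.0
position: [0.5304, 0.2033, 0.063]
orientation: [0.674, 0.738, -0.001, 0.0]
force: [-1.8, 1.8, 0.4]
gripper_width: 0.002
grasp_force: 0.9
```

```bash
python3 -m pendant '[[[0,0,0],[-0.002,0.003,0],0],[[0,0,0],[-0.003,0.005,0],0],[[0,0,0],[-0.003,0.007,0],0],[[0,0,0],[-0.003,0.009,0],0],[[0,0,0],[-0.003,0.01,0],0],[[0,0,0],[-0.003,0.011,0],0],[[0,0,0],[-0.003,0.012,0],0],[[0,0,0],[-0.003,0.012,0],0],[[0,0,0],[-0.003,0.012,0],0],[[0,0,0],[-0.003,0.012,0],0]]'
python3 - <<'E'
from h import *
c,yaw=np.array([.5457,.0797]),np.radians(6.0)
print(toolyaw(),tobox(r.get_obs()["position"],c,yaw))
for n in("side","scene","wrist"):
  f=viewer.grab_frame(n)
  for k in("marked_tip","marked_pivot","plain_tip"):
    for x in spotter.landmark_of(n,k)[:1]: p=atz(f,*x["point"],.06);print(n,k,round(x["conf"],2),np.round(x["point"],1),tobox(p,c,yaw))
E
```

```text
t: 15.25
position: [0.5376, 0.2019, 0.0626]
orientation: [0.674, 0.739, -0.004, -0.003]
force: [-16.1, -2.1, 10.7]
gripper_width: -0.002
grasp_force: 8.3
5.307307963844744 [0.00468328 0.12236037]
side marked_tip 0.86 [278.6 265.1] [0.03926113 0.12410867]
side marked_pivot 0.8 [300.7 256.9] [0.02904841 0.17319099]
side plain_tip 0.69 [197.9 337.9] [ 0.01235696 -0.16650227]
scene marked_tip 0.67 [179.8 289.9] [0.03250011 0.12101886]
scene marked_pivot 0.73 [166.7 295.7] [0.01843103 0.18550016]
scene plain_tip 0.55 [183.9 265.6] [-0.01198118  0.07939271]
wrist marked_tip 0.72 [288.4 327.3] [0.02992068 0.11898825]
wrist marked_pivot 0.8 [190.5 330.3] [0.02921799 0.17005569]
wrist plain_tip 0.25 [192.7 330.3] [0.02926287 0.16902536]
```

Contact force has risen to 16 N against the stop, and the tip is at box (30,119), so the handle is shut. I'll back off, lift straight up and check.

```bash
python3 -m pendant '[[[0,0,0],[0,-0.01,0],0],[[0,0,0],[0.005,-0.02,0],0],[[0,0,0],[0.005,-0.025,-0.01],0],[[0,0,0],[0.005,-0.025,-0.04],0],[[0,0,0],[0.005,-0.025,-0.08],0],[[0,0,0],[0.005,-0.025,-0.12],0],[[0,0,0],[0.005,-0.025,-0.16],0],[[0,0,0],[0.005,-0.025,-0.16],0],[[0,0,0],[0.005,-0.025,-0.16],0],[[0,0,0],[0.005,-0.025,-0.16],0]]'
python3 - <<'E'
from h import *
np.set_printoptions(precision=4,suppress=True)
c,yaw=np.array([.5457,.0797]),np.radians(6.0)
for n in("wrist","side","scene"):
  f=viewer.grab_frame(n); C=cloud(f)
  for k in("marked_tip","marked_pivot","plain_tip","cover_batten","glue","mug","paint_jar"):
    for x in spotter.landmark_of(n,k)[:1]: p=atz(f,*x["point"],.099 if k=="cover_batten" else 0 if k in("glue","mug","paint_jar") else .06);print(n,k,round(x["conf"],2),np.round(x["point"],1),p,tobox(p,c,yaw))
  for t in spotter.trace(n,"cover")[:1]:
    P=C[cv2.erode(t["pixels"].astype(np.uint8),np.ones((3,3)))>0]; P=P[(P[:,2]>.08)&(P[:,2]<.098)]; rc=cv2.minAreaRect(P[:,:2].astype(np.float32)*1000);print(n,len(P),rc,tobox(np.array(rc[0])/1000,c,yaw))
  if n!="side": cv2.imwrite(f"pics/e_{n}.png",cv2.cvtColor(f["color"],cv2.COLOR_RGB2BGR))
E
```

```text
t: 17.1
position: [0.5164, 0.2052, 0.2223]
orientation: [0.674, 0.739, -0.001, -0.0]
force: [-1.0, -0.5, 0.8]
gripper_width: -0.003
grasp_force: 0.0
wrist marked_tip 0.93 [206.  320.8] [0.5611 0.2023 0.06  ] [0.0281 0.1203]
wrist marked_pivot 0.8 [157.5 321.7] [0.5553 0.2506 0.06  ] [0.0274 0.1689]
wrist plain_tip 0.93 [249.2 276.2] [0.5205 0.1504 0.06  ] [-0.0177  0.073 ]
wrist glue 0.9 [327.2 493.9] [0.8379 0.0318 0.    ] [ 0.2856 -0.0782]
wrist mug 0.91 [199.6 422.1] [0.6927 0.2046 0.    ] [0.1593 0.1088]
wrist 305 ((583.036376953125, 31.569482803344727), (40.43768310546875, 113.85211181640625), 86.5959701538086) [ 0.0321 -0.0518]
side marked_tip 0.91 [278.3 272.4] [0.5625 0.2007 0.06  ] [0.0293 0.1186]
side marked_pivot 0.79 [301.3 256. ] [0.5569 0.2567 0.06  ] [0.0297 0.1749]
side plain_tip 0.54 [273.  311.6] [0.516  0.1571 0.06  ] [-0.0215  0.0801]
side cover_batten 0.94 [186.4 339.2] [ 0.5675 -0.0637  0.099 ] [ 0.0067 -0.1448]
side glue 0.97 [216.8 201.8] [0.8281 0.0486 0.    ] [ 0.2776 -0.0605]
side mug 0.91 [283.8 205.8] [0.688  0.2132 0.    ] [0.1554 0.1179]
side paint_jar 0.59 [215.9 260.1] [ 0.7241 -0.0208  0.    ] [ 0.1669 -0.1186]
side 4932 ((557.0980834960938, -51.55766296386719), (186.728759765625, 256.9747314453125), 5.839111328125) [-0.0024 -0.1317]
scene marked_tip 0.66 [182.  288.9] [0.5686 0.1935 0.06  ] [0.0347 0.1108]
scene marked_pivot 0.61 [167.8 294. ] [0.5438 0.259  0.06  ] [0.0169 0.1785]
scene plain_tip 0.62 [184.8 261.3] [0.519  0.1487 0.06  ] [-0.0193  0.0715]
scene cover_batten 0.97 [219.5 220.6] [ 0.5605 -0.0513  0.099 ] [ 0.001  -0.1318]
scene glue 0.72 [243.1 322.2] [0.7126 0.0964 0.    ] [ 0.1677 -0.0008]
scene mug 0.97 [214.1 333.8] [0.6855 0.2072 0.    ] [0.1523 0.1122]
scene paint_jar 0.59 [277.6 297.2] [ 0.7203 -0.0245  0.    ] [ 0.1628 -0.1219]
scene 6516 ((559.0067749023438, -52.12486267089844), (187.39352416992188, 249.5154571533203), 5.876587390899658) [-0.0005 -0.1325]
```

View pics/e_wrist.png

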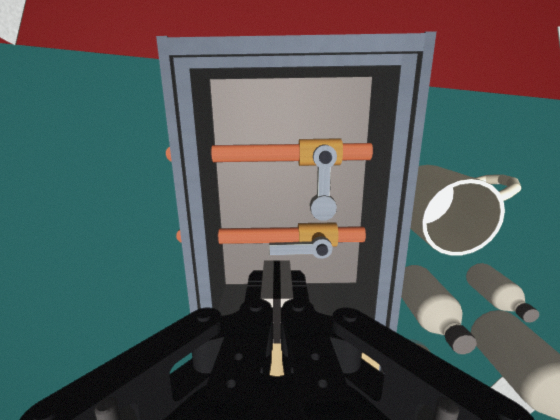

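View pics/e_scene.png

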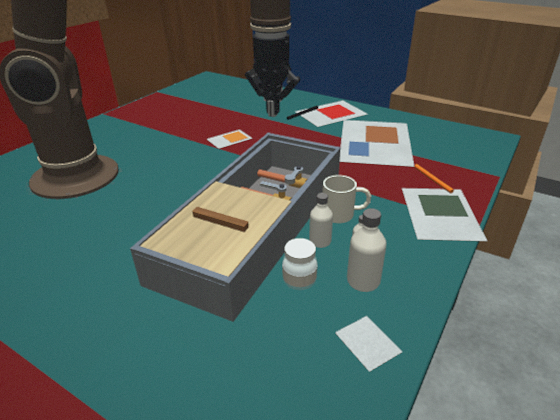

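The wrist view shows the disc at (323,208), directly below the pivot at (325,157), so the marked handle is square across its pipe. The plain handle is unchanged at (295,250). The scene view shows the cover flat at the far end, with the mug, glue and jar where they were, and the arm clear. I'm handing the job in.

```bash
python3 -c "
from workcell import r
print(r.job_done())"
```

```text
the job is handed in; nothing more can be done
None
```

I slid the cover to its far stop, pushed the marked handle shut and handed the job in. The last pictures showed the plain handle, glue bottle, mug and paint jar where they were; the judge's verdict was not shown.

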